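# Third hand at the enlarger: hold the lens board home against its seal

## Task

Help me fit the big lens on the bright aluminium board to the enlarger's lens stage: draw the brass retainer back to its stop, then set the lens in the seat, board flat between the side ribs (any of the four ways round). Push it endways against the soft black seal and keep up a steady push of about 10 newtons while I do up the screws; finish still holding it like that, do not let go. Do not drop the lens, and leave everything else on the bench where it is.

Things in the scene. Friction and masses are not known exactly. Their poses are not given: they have to be found in the camera images.
- stage: The enlarger's lens stage, upside down on the bench and bolted there (fixed): grey cast plate on a short square cone. Origin on the bench under the seat's centre; z up, x from the retainer towards the seal, y across. Behind the seal, an aluminium fence 55 mm high at x = 55 to 64 mm, then two round bosses 28 mm across, 54 mm high, at x = 88, y = -45 and +45 mm.
- seat (a point): Centre of the lens board's seat, on its smooth surface (friction about 0.2) 45 mm above the bench; axes as the stage. A 70 x 70 mm opening, open down to the bench, lies in its middle. Two aluminium ribs 4 mm high run along x beside the seat, inner faces at y = -54 and +54 mm. The seal bounds it at x = 49.5 mm, the retainer's guide block (5 mm above the seat) at x = -67 mm.
- seal: Soft black rubber light seal at the +x end of the seat: strip 100 mm long (y), 7 mm high (46 to 53 mm above the bench), 6 mm thick. Origin at the middle of the bottom edge of its face that looks to -x, which stands at stage x = 49.5 mm when not pressed. It gives about 1 mm for every 4 N, 6 mm at most, and springs back.
- retainer (a joint): How far the brass retainer slide is drawn back (m), along the stage's -x: 0 = fully forward (front edge at x = -44 mm, over the seat, so no board can go in), 0.020 = at its stop (front edge at x = -64 mm). A leaf spring rubs on it: it stays where it is left and takes about 4 N to slide. Plate 44 mm (x) by 130 mm (y), top 53.5 mm above the bench.
- tab (a point): Centre of the retainer's upright brass finger tab, by which it is drawn: 5 mm thick along x, 24 mm wide along y, reaching from the plate up to 77.5 mm above the bench; two ribs 12 mm high brace its front. This point is 67.5 mm above the bench, at stage x = -81.5 mm minus the joint value, y = 0.
- screws (a point): Midpoint between the tops of the retainer's two steel thumbscrews, 65.5 mm above the bench; they are 15 mm across and stand at stage x = -76, y = -52 and +52 mm. They do not move; someone else will tighten them.
- lens: The lens to fit, loose, 0.26 to 0.49 kg: bright aluminium square board 100 x 100 x 4 mm, black barrel on top, dark ring 52 mm across, 10 mm deep, underneath, on which it stands, left or right of the stage. Origin at the centre of the ring's underside, z up, x and y along the board's edges; board at z = 10 to 14 mm. Seated, the ring hangs in the opening and the origin is 35 mm above the bench.
- barrel (a point): On the axis of that lens, 36 mm above its origin, a good height to grip. The black round barrel with a thin yellow ring is 46 mm across and spans 14 to 52 mm above the lens's origin.
- spare_lens: Bystander, loose: smaller lens, silver barrel 34 mm across and 34 mm high in all, on a black board 80 x 80 mm. Origin at its underside. It stands on the other side of the stage from the lens to fit.
- grain_focuser: Bystander, loose: black grain focuser with a tilted mirror and eyepiece tube, base 75 x 95 mm, about 150 mm high. Origin at its underside.
- blower: Bystander, loose: red rubber blower bulb standing upright, 60 mm across, 110 mm high. Origin at its underside.
- loupe: Bystander, loose: clear and black magnifier, 48 mm across, 40 mm high. Origin at its underside.
- screwdriver: Bystander, loose: screwdriver lying on the bench, 170 mm long. Origin under its middle.
- film_can: Bystander, loose: black film can with grey lid, 33 mm across, 51 mm high. Origin at its underside.
- lens_cap: Bystander, loose: round black cap 54 mm across, 9 mm high. Origin at its underside.
There are look-alikes about, which are no part of the job. What is shaped like the lens but blue is not meant.

How it is judged:
By the outcome, as a careful person would: the job done as asked, in the order asked, and still so for the second after the job is handed in, while the arm keeps its last pose, push and grip.
It also fails if it takes over 67 s, if anything falls off the work surface, if the arm or the gripper's body presses on something with over 40 N, if the wrist force passes 120 N, or if a joint passes its speed limit or range.

## Robot

A 6-joint arm with a two-finger parallel gripper is mounted at the origin on the work surface. World frame = base frame: x ahead of the robot, y to its left, z up, the work surface at z = 0. Lengths are in m, angles in rad, forces in N, time in s.
With the tool pointing down it reaches from about 0.35 to 0.975 m from the base axis. Payload 4.9 kg.
Tool frame: the origin (TCP) lies midway between the tips of the shut fingers; the grasp point (between the pads) lies 19 mm behind it; x points along the fingers, z is the direction in which the jaws open and shut, and the axes are right-handed (so a half turn about x gives the same grasp; the last joint's range is limited). The gripper opens to 85 mm and grips with 20 to 120 N. Pads are 22 mm wide; open, the fingers measure 114 mm over their backs; the gripper's body (76 mm by 85 mm) begins 54 mm behind the grasp point. The pads swing forward as they close: fully open they stand 13 mm farther back than shut.
Start: joints at [1.202, 0.053, 1.613, -0, 1.476, -0.119], TCP at [0.154, 0.606, 0.231] pointing down, gripper open.
Joint ranges: [-3.01, 3.01], [-1.01, 2.22], [0.06, 2.58], [-1.02, 4.17], [0.09, 2.62], [-3.14, 3.14]. Speed limits (rad/s): [2.57, 2.57, 3.14, 3.14, 3.14, 3.14].

## Interface

Orientations are given as a unit quaternion [w, x, y, z].
In Python, from plant import state, cams, workorder, nets gives the robot as it stands.
- The arm moves only by the tool play_rows, never from a script. Its argument "motion" is a list of rows, each a list of 3 entries, a list of its own where there are three numbers: the closure, from -1 (fully open) to 1 (shut), then the shift along the world's x, y, z in m, then the turn about the world's z in rad. A call has 1 to 5 rows; each row is the pose to reach, as a shift and turn from the pose commanded when the call began; what a row does not reach only later rows make up. A row lasts 1/10 s, in which the tool goes at most 50 mm and 8.59 degrees, less where a joint would pass 70% of its speed; a pose out of reach is approached as far as the arm can. A call with a gripper value outside its range is refused whole. The fingers move at their own pace and stop on an object; the grip force is fixed at half the most. Time passes only in rows, so rows that repeat a pose let the fingers close. It gives the time, the measured TCP pose, the force and the opening at its end, in the units of the state.
- state(): the state, without advancing time (a new reading comes with each control period).
- cams.grab_frame(name): name is "scene" or "top"; returns (picture, depth): 400x640x3 uint8, red, green, blue; 400x640 float32, m along the optical axis (not along the pixel's ray), 0 where there is no reading.
- cams.camera_info(name): a dict with "K" (3x3 intrinsics, pixels), "rvec" (rotation vector, rad) and "tvec" (3), from world to camera coordinates, as OpenCV has them. Camera axes: x right, y down, z forward; pixel columns grow to the right and rows downward; lengths in m; the calibration is good to about 2 mm. A picture is of the moment at which its call begins. camera_info takes no time and is no camera call.
- workorder.job_done(): hands the job in, once; it reports no verdict.
Trained networks look in the newest picture that a camera, given by its name, has taken for a name from the list of things; names that differ only in an ending like _2 or _b are one class to them, and where a whole thing is asked for, a point or a joint stands for the part that bears it (a point fixed in the world has none). Each returns a list of dicts, best first, with "score" (0 to 1); they miss things now and then, are a little off and sometimes report something else, mostly with a low value. They report only what shows in the picture. A call takes as long as a camera call. They do not tell look-alikes from the thing itself.
- nets.recognise(camera, target): "at" ([x, y, z] in m, in world coordinates, good to about 4 mm: the middle of the surface that is visible of it).
- nets.landmark_of(camera, target): "at" ([x, y, z] in m, in world coordinates, good to about 4 mm: a listed point, or the origin of a listed thing).
The state is a dict: "time": time; "joint_pos": joint angles; "joint_vel": joint speeds; "joint_efforts": joint torques, N m; "tool_pos": TCP position; "tool_rot": TCP orientation; "contact_force": force on the tool from outside, world axes, zero at the start; "ft_torque": the same for the moment, N m; "gripper_width": opening from 0.0 (shut) to 1.0 (fully open).
Only numpy, scipy, OpenCV 4.12 (cv2) and the standard library are available. Lean on these libraries where they do the work, as an engineer would, in place of code of your own. Each camera call takes 0.05 s, during which the arm holds its last target.

## Working session

There is one attempt and no reset: what is moved stays moved. The work goes in short steps, Python scripts to look and compute and a tool call to move; the robot and the scene stay as the last step left them, time stands still between calls to the robot, and variables do not carry over. Pictures are saved under pics/ and viewed, and the job is handed in when it is done.

Besides the shell and the picture viewer there is one more tool, called after "Request:" as name(argument=value, ...), one argument or row to a line, values as JSON. play_rows: Moves the arm, as the interface text tells. Its arguments: {"type":"object","properties":{"motion":{"type":"array","items":{"type":"array"}}},"required":["motion"]}

```bash
mkdir -p pics; ls; cat > h.py <<'E'
from plant import state,cams,workorder,nets
import numpy as np,cv2
def grab(n,f):
    im,d=cams.grab_frame(n); cv2.imwrite('pics/'+f+'.png',im[:,:,::-1]); np.savez('pics/'+f+'.npz',im=im,d=d); return im,d
def cal(n):
    c=cams.camera_info(n);K=np.array(c['K']);R=cv2.Rodrigues(np.array(c['rvec'],float))[0];t=np.array(c['tvec'],float).ravel();return K,R,t
def unp(n,d):
    K,R,t=cal(n);v,u=np.mgrid[:400,:640]
    P=np.stack([(u-K[0,2])/K[0,0]*d,(v-K[1,2])/K[1,1]*d,d],-1);return (P-t)@R
def proj(n,p):
    K,R,t=cal(n);q=(R@np.array(p)+t);q=K@q;return (q[:2]/q[2]).round(1)
E
python3 - <<'E'
from h import *
for c in('scene','top'):
    grab(c,c+'0')
    for t in ('lens','stage','seat','tab','barrel'):
        for f in (nets.recognise,nets.landmark_of):
            try: r=f(c,t)
            except Exception as e: print(t,e);continue
            print(c,t,f.__name__,[(np.round(x['at'],4).tolist(),round(x['score'],2),proj(c,x['at']).tolist()) for x in r[:4]])
print(state())
E
```

```text
pics
scene lens call [([0.4661, 0.3071, 0.0139], 0.65, [408.1, 193.0]), ([0.2934, 0.362, 0.0137], 0.65, [416.6, 150.3]), ([0.5703, 0.0118, 0.0453], 0.59, [296.8, 217.5]), ([0.6241, 0.4456, 0.0153], 0.58, [476.8, 238.3])]
scene lens call [([0.276, 0.369, 0.0007], 0.92, [417.2, 149.8]), ([0.4551, 0.314, 0.0016], 0.91, [409.3, 193.2]), ([0.6093, 0.4551, 0.0018], 0.62, [477.5, 236.8]), ([0.5611, 0.0101, 0.0423], 0.5, [296.2, 215.5])]
scene stage call [([0.5673, 0.008, 0.0432], 0.68, [295.3, 217.2]), ([0.6957, 0.3281, 0.0236], 0.3, [435.2, 261.9])]
scene stage call [([0.5603, 0.0054, 0.0017], 0.61, [294.9, 225.8])]
scene seat call [([0.5658, 0.0107, 0.0415], 0.67, [296.4, 217.1]), ([0.7854, -0.1544, 0.026], 0.23, [219.3, 301.2])]
scene seat call [([0.5637, 0.0122, 0.0435], 0.72, [297.0, 215.9])]
scene tab call [([0.4994, 0.0127, 0.0532], 0.8, [297.1, 194.4])]
scene tab call [([0.4805, 0.0142, 0.0686], 0.94, [297.5, 184.8])]
scene barrel call [([0.4678, 0.3084, 0.0159], 0.78, [408.8, 192.9]), ([0.6197, 0.45, 0.0082], 0.72, [477.3, 238.6]), ([0.5688, 0.0086, 0.0449], 0.59, [295.5, 217.2]), 
[... 1389 characters left out ...]
.72, [225.1, 228.8])]
{'time': 1.1, 'joint_pos': array([ 1.20202641e+00,  5.26900842e-02,  1.61289963e+00,  3.16685410e-05,
        1.47598699e+00, -1.18999711e-01]), 'joint_vel': array([ 0.00192569, -0.00042465,  0.00060167,  0.00160156,  0.00115965,
        0.00027118]), 'joint_efforts': array([ 1.25130041e-04, -3.93678331e+01, -3.70473039e+01, -1.34251964e-04,
        3.31276988e-04,  7.09501109e-06]), 'tool_pos': array([0.15447409, 0.60559506, 0.23130995]), 'tool_rot': array([ 0.55838609, -0.43381233,  0.55838792,  0.43383725]), 'contact_force': array([ 0.01265314,  0.34128996, -0.5027047 ]), 'ft_torque': array([ 0.00534679,  0.00378859, -0.01814276]), 'gripper_width': 1.000509187263301}
```

View pics/scene0.png

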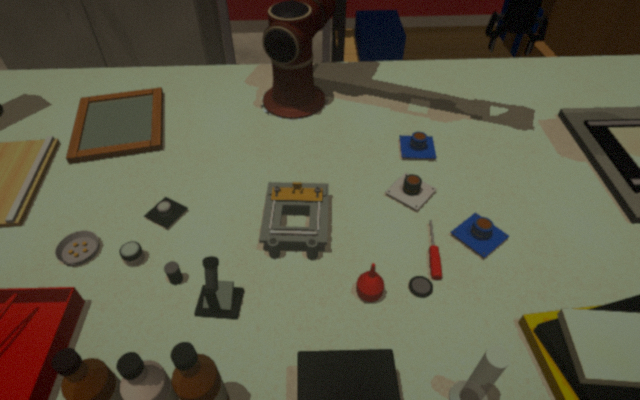

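View pics/top0.png

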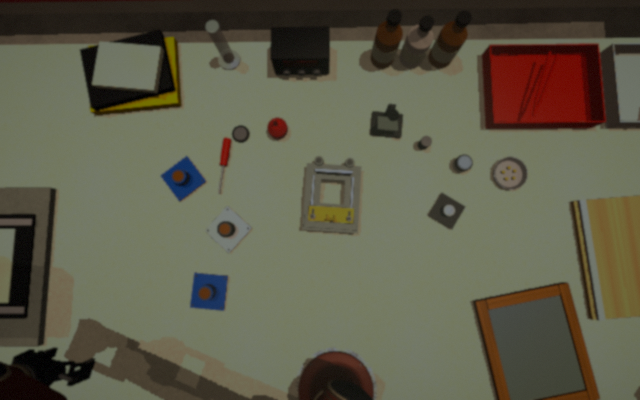

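```bash
python3 - <<'E'
from h import *
a=np.load('pics/scene0.npz')['im'];b=np.load('pics/top0.npz')['im']
A=cv2.resize(a[110:280,380:520],None,fx=3,fy=3,interpolation=2);B=cv2.resize(b[150:320,150:270],None,fx=3,fy=3,interpolation=2)
cv2.imwrite('pics/crop1.png',np.hstack([A,B])[:,:,::-1])
print(np.linalg.norm([.276,.367]))
from scipy.spatial.transform import Rotation as Ro
q=state()['tool_rot'];print(Ro.from_quat(np.roll(q,-1)).as_matrix().round(3))
E
```

```text
0.4592003919858954
[[-0.    -0.969  0.247]
 [ 0.     0.247  0.969]
 [-1.     0.     0.   ]]
```

View pics/crop1.png

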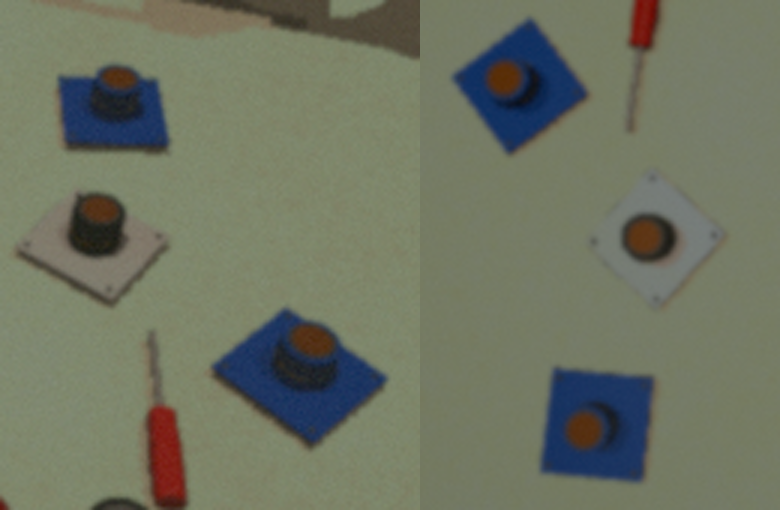

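The lens candidates in the scene view are blue at (418,147), bare aluminium at (411,190) and blue at (480,235). The task rules out the blue ones. The crop shows the middle one has a bright board and a black barrel, so that is the one to fit. Next I measure its pose and the stage's pose.

```bash
cat > m.py <<'E'
from h import *
def ana(f):
  for c in('top','scene'):
    z=np.load(f'pics/{c}{f}.npz');im,d=z['im'],z['d'];K,R,t=cal(c)
    C=-R.T@t; 
    v,u=np.mgrid[:400,:640]
    ray=np.stack([(u-K[0,2])/K[0,0],(v-K[1,2])/K[1,1],np.ones_like(u)],-1)@R
    P=C+ray*d[...,None]
    hsv=cv2.cvtColor(im,cv2.COLOR_RGB2HSV)
    print(c,'cam',C.round(3),'med depth err bench',np.median(P[...,2][(abs(P[...,0]-.5)<.2)&(abs(P[...,1]-.15)<.05)]).round(4))
    # retainer yellow on plane .0535
    def onplane(h): return C+ray*((h-C[2])/ray[...,2])[...,None]
    Q=onplane(.0535)
    m=((hsv[...,0]>15)&(hsv[...,0]<32)&(hsv[...,1]>130)&(abs(Q[...,0]-.5)<.09)&(abs(Q[...,1])<.12)).astype(np.uint8)
    cs=Q[m>0][:,:2].astype(np.float32);r=cv2.minAreaRect(cs*1000);print('retainer',m.sum(),r,cs.mean(0).round(4))
    # board lens
    Q=onplane(.014)
    near=(np.hypot(Q[...,0]-.455,Q[...,1]-.317)<.085)
    # bench is yellowish-green; board neutral: low saturation
    ch=im.astype(int)
    print('board sat',hsv[...,1][near&(np.hypot(Q[...,0]-.455,Q[...,1]-.317)<.04)].mean(), 'bench sat',hsv[...,1][near&(np.hypot(Q[...,0]-.455,Q[...,1]-.317)>.078)].mean())
    zz=P[...,2]
    m=near&(zz>.008)&(np.hypot(Q[...,0]-.455,Q[...,1]-.317)<.085)
    cs=P[m][:,:2].astype(np.float32);r=cv2.minAreaRect(cs*1000);print('lens depth',m.sum(),r)
    m=near&(zz>.040); print('barrel top',m.sum(),P[m].mean(0).round(4),P[m].min(0).round(3),P[m].max(0).round(3))
    m=near&(hsv[...,1]<30); cs=Q[m][:,:2].astype(np.float32);print('sat rect',m.sum(),cv2.minAreaRect(cs*1000))
    # stage high z plate
    m=(zz>.038)&(zz<.06)&(abs(P[...,0]-.55)<.15)&(abs(P[...,1])<.12);cs=P[m][:,:2].astype(np.float32);print('stage',m.sum(),cv2.minAreaRect(cs*1000))
    m=(zz>.049)&(zz<.06)&(P[...,0]>.63)&(P[...,0]<.7)&(abs(P[...,1])<.12);
    for s in(1,-1):
        q=P[m&(P[...,1]*s>.0+.01*s)];print('boss',len(q),q.mean(0).round(4))
if __name__=='__main__':ana('0')
E
python3 m.py; python3 - <<'E'
from h import *
for c in('top','scene'):
    cams.grab_frame(c)
    for t in('screws','seal','tab','seat'):
        print(c,t,[(np.round(x['at'],4).tolist(),round(x['score'],2)) for x in nets.landmark_of(c,t)[:2]])
b=np.load('pics/top0.npz')['im'];a=np.load('pics/scene0.npz')['im']
cv2.imwrite('pics/crop2.png',np.hstack([cv2.resize(b[150:240,290:370],None,fx=5,fy=5,interpolation=2),cv2.resize(a[170:260,255:335],None,fx=5,fy=5,interpolation=2)])[:,:,::-1])
E
```

```text
top cam [0.413 0.026 1.164] med depth err bench -0.0005
retainer 602 ((495.8905029296875, 13.680496215820312), (128.6012420654297, 43.12637710571289), 86.53642272949219) [0.4967 0.0137]
board sat 54.66319444444444 bench sat 44.32506203473945
lens depth 1142 ((415.94903564453125, 212.41294860839844), (350.7703857421875, 124.84086608886719), 69.5785140991211)
barrel top 219 [0.4538 0.3084 0.0819] [0.413 0.026 0.04 ] [0.477 0.34  1.164]
sat rect 889 ((455.1631164550781, 317.63037109375), (102.29991149902344, 101.99542236328125), 48.000640869140625)
stage 3188 ((555.488037109375, 9.815444946289062), (160.04795837402344, 215.67840576171875), 86.20423126220703)
boss 71 [0.6523 0.049  0.054 ]
boss 69 [ 0.646  -0.0401  0.0537]
scene cam [1.274 0.043 0.859] med depth err bench 0.0001
retainer 623 ((488.8582763671875, 11.584571838378906), (129.86460876464844, 60.80971145629883), 88.09664916992188) [0.4968 0.0122]
board sat 59.352589641434264 bench sat 50.77562326869806
lens depth 1061 ((823.65576171875, 162.7981414794922), (124.91474914550781, 924.3998413085938), 67.4342269897461)
barrel top 233 [0.4989 0.3009 0.089 ] [0.432 0.043 0.041] [1.274 0.336 0.859]
sat rect 9 ((446.62939453125, 310.5394287109375), (48.47092819213867, 96.08911895751953), 59.69900131225586)
stage 3371 ((555.8909301757812, 6.995048522949219), (160.19419860839844, 220.6885223388672), 86.2608642578125)
boss 112 [0.6549 0.0464 0.0534]
boss 97 [ 0.6499 -0.0437  0.0543]
top screws [([0.4846, 0.0128, 0.0647], 0.95)]
top seal [([0.6123, 0.0073, 0.0451], 0.53)]
top tab [([0.4758, 0.0116, 0.0694], 0.63)]
top seat [([0.5595, 0.0034, 0.0478], 0.72), ([0.5096, -0.329, -0.0007], 0.38)]
scene screws [([0.4892, 0.0148, 0.0658], 0.74)]
scene seal [([0.61, 0.004, 0.0482], 0.58)]
scene tab [([0.4799, 0.0125, 0.0655], 0.9)]
scene seat [([0.5608, 0.01, 0.0421], 0.86)]
```

View pics/crop2.png

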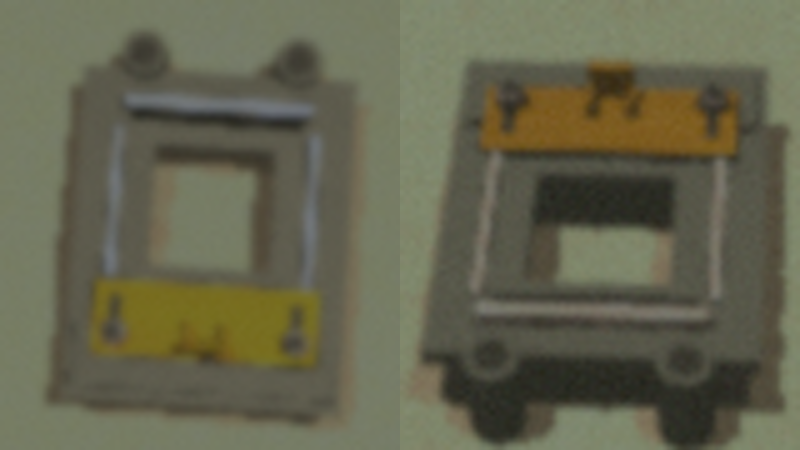

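The stage's x axis is turned about -3.7° from world x, with the seat centre at about (0.561, 0.0085). The lens is at (0.455, 0.317) with its board at 48°. Retainer first: I'll move closed fingers in front of the tab.

Request:
play_rows(
  motion=[
    [1,[0.025,-0.042,0],0.04],
    [1,[0.05,-0.084,0],0.08],
    [1,[0.075,-0.126,0],0.12],
    [1,[0.1,-0.168,0],0.16],
    [1,[0.125,-0.21,0],0.185],
  ],
)

```text
time: 2.1
tool_pos: [0.2801, 0.394, 0.2314]
tool_rot: [0.516, -0.484, 0.515, 0.484]
contact_force: [0.3, -0.9, -0.8]
gripper_width: 0.145
```

Request:
play_rows(
  motion=[
    [1,[0.025,-0.042,0],0],
    [1,[0.05,-0.084,0],0],
    [1,[0.075,-0.126,0],0],
    [1,[0.1,-0.168,0],0],
    [1,[0.125,-0.21,0],0],
  ],
)

```text
time: 2.6
tool_pos: [0.4052, 0.1838, 0.2317]
tool_rot: [0.516, -0.484, 0.515, 0.483]
contact_force: [0.3, -0.0, 0.9]
gripper_width: 0.0
```

Request:
play_rows(
  motion=[
    [1,[0.025,-0.042,0],0],
    [1,[0.05,-0.084,0],0],
    [1,[0.075,-0.126,0],0],
    [1,[0.105,-0.174,0],0],
    [1,[0.105,-0.174,0],0],
  ],
)

```text
time: 3.1
tool_pos: [0.5112, 0.0074, 0.2314]
tool_rot: [0.517, -0.483, 0.517, 0.482]
contact_force: [-1.0, 0.4, -0.2]
gripper_width: 0.003
```

Request:
play_rows(
  motion=[
    [1,[0,0,-0.04],0],
    [1,[0,0,-0.08],0],
    [1,[0,0,-0.12],0],
    [1,[0,0,-0.12],0],
  ],
)

```text
time: 3.5
tool_pos: [0.5044, 0.0126, 0.1049]
tool_rot: [0.513, -0.48, 0.519, 0.487]
contact_force: [-1.4, 0.5, -1.0]
gripper_width: -0.004
```

```bash
python3 - <<'E'
from h import *
s=state();print(s['tool_pos'],s['contact_force'])
a,_=grab('scene','s1');b,_=grab('top','t1')
cv2.imwrite('pics/crop3.png',np.hstack([cv2.resize(b[150:240,290:370],None,fx=5,fy=5,interpolation=2),cv2.resize(a[150:240,255:335],None,fx=5,fy=5,interpolation=2)])[:,:,::-1])
E
```

```text
[0.50440535 0.01262126 0.10489191] [-1.41518573  0.54016106 -1.01045923]
```

View pics/crop3.png

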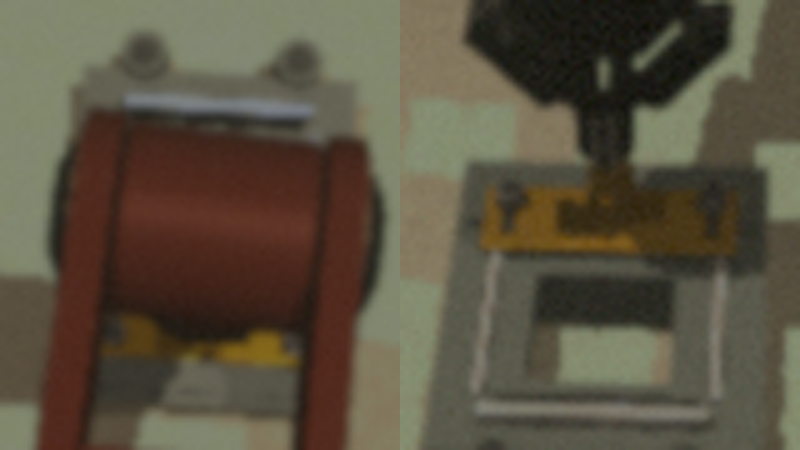

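The fingers sit above the plate in front of the tab, at about (605,150) in the right half of the crop. I'll lower to just above the ribs.

Request:
play_rows(
  motion=[
    [1,[0,0,-0.02],0],
    [1,[0,0,-0.038],0],
    [1,[0,0,-0.042],0],
    [1,[0,0,-0.042],0],
  ],
)

```text
time: 4.0
tool_pos: [0.5107, 0.0117, 0.0712]
tool_rot: [0.516, -0.484, 0.515, 0.483]
contact_force: [0.8, -0.4, -0.0]
gripper_width: 0.001
```

Request:
play_rows(
  motion=[
    [1,[-0.005,0.0003,-0.002],0],
    [1,[-0.01,0.0007,-0.002],0],
    [1,[-0.015,0.001,-0.002],0],
    [1,[-0.02,0.0013,-0.002],0],
    [1,[-0.02,0.0013,-0.002],0],
  ],
)

```text
time: 4.5
tool_pos: [0.4897, 0.0129, 0.0681]
tool_rot: [0.516, -0.484, 0.515, 0.483]
contact_force: [2.2, -0.4, 1.1]
gripper_width: 0.002
```

Request:
play_rows(
  motion=[
    [1,[-0.003,0.0002,0],0],
    [1,[-0.006,0.0004,0],0],
    [1,[-0.009,0.0006,0],0],
    [1,[-0.01,0.0007,0],0],
  ],
)

```text
time: 4.9
tool_pos: [0.4799, 0.0135, 0.068]
tool_rot: [0.516, -0.484, 0.516, 0.483]
contact_force: [4.4, -0.3, 2.3]
gripper_width: 0.001
```

Request:
play_rows(
  motion=[
    [1,[-0.002,0.0001,0],0],
    [1,[-0.004,0.0003,0],0],
    [1,[-0.004,0.0003,0],0],
  ],
)

```text
time: 5.2
tool_pos: [0.4755, 0.0138, 0.0675]
tool_rot: [0.516, -0.484, 0.516, 0.483]
contact_force: [3.2, 0.1, 3.0]
gripper_width: 0.001
```

Request:
play_rows(
  motion=[
    [1,[-0.002,0.0001,0],0],
    [1,[-0.002,0.0001,0],0],
  ],
)

```text
time: 5.4
tool_pos: [0.4742, 0.0139, 0.0675]
tool_rot: [0.517, -0.484, 0.515, 0.483]
contact_force: [6.7, 0.1, 1.2]
gripper_width: -0.0
```

Request:
play_rows(
  motion=[
    [1,[-0.002,0.0001,0],0],
    [1,[-0.002,0.0001,0],0],
  ],
)

```text
time: 5.6
tool_pos: [0.4741, 0.0139, 0.0677]
tool_rot: [0.518, -0.486, 0.514, 0.481]
contact_force: [13.7, -0.5, -4.8]
gripper_width: 0.001
```

The finger stalled at x = 0.474 with the force rising to 13.7 N, where the stop was predicted. I'll back off, lift and check by camera on the way to the lens.

Request:
play_rows(
  motion=[
    [1,[0.004,0,0],0],
    [1,[0.02,-0.001,0],0],
    [1,[0.02,-0.001,0.04],-0.15],
    [1,[0.02,-0.001,0.09],-0.3],
    [-1,[0.02,0.02,0.1],-0.45],
  ],
)

```text
time: 6.1
tool_pos: [0.4929, 0.0328, 0.1718]
tool_rot: [0.613, -0.355, 0.611, 0.352]
contact_force: [2.0, -0.8, 0.7]
gripper_width: 0.152
```

Request:
play_rows(
  motion=[
    [-1,[0,0.05,0],-0.14],
    [-1,[0,0.1,0],-0.28],
    [-1,[0,0.15,0],-0.42],
    [-1,[-0.01,0.2,0],-0.56],
    [-1,[-0.02,0.25,0],-0.7],
  ],
)

```text
time: 6.6
tool_pos: [0.4745, 0.2571, 0.1652]
tool_rot: [0.692, -0.137, 0.696, 0.136]
contact_force: [1.4, -0.1, 0.4]
gripper_width: 0.993
```

```bash
cat > st.py <<'E'
from h import *
import math
from scipy.spatial.transform import Rotation as Ro
s=state();M=Ro.from_quat(np.roll(s['tool_rot'],-1)).as_matrix()
print(s['time'],s['tool_pos'].round(4),'jaw deg',math.degrees(math.atan2(M[1,2],M[0,2])),'F',s['contact_force'].round(2),'T',s['ft_torque'].round(2),'w',s['gripper_width'],'j6',s['joint_pos'][5].round(3),'tooldir',M[:,0].round(3))
E
python3 - <<'E'
import st
from h import *
grab('scene','scene2');grab('top','top2')
import m;m.ana('2')
b=np.load('pics/top2.npz')['im'];a=np.load('pics/scene2.npz')['im']
cv2.imwrite('pics/crop4.png',np.hstack([cv2.resize(b[150:240,290:370],None,fx=5,fy=5,interpolation=2),cv2.resize(a[170:260,255:335],None,fx=5,fy=5,interpolation=2)])[:,:,::-1])
for c in('top','scene'):print([(np.round(x['at'],4).tolist(),round(x['score'],2)) for x in nets.landmark_of(c,'tab')[:2]])
E
```

```text
6.6 [0.4745 0.2571 0.1652] jaw deg 22.247767656833453 F [ 1.44 -0.1   0.38] T [ 0.01 -0.04 -0.03] w 0.9933894297203679 j6 -0.029 tooldir [-0.006 -0.003 -1.   ]
top cam [0.413 0.026 1.164] med depth err bench 0.0014
retainer 589 ((476.63397216796875, 15.1153564453125), (127.04436492919922, 42.91395950317383), 86.30467987060547) [0.4754 0.0155]
board sat 136.64930555555554 bench sat 95.93548387096774
lens depth 1809 ((452.625244140625, 204.21392822265625), (126.06812286376953, 354.23724365234375), 1.1482304334640503)
barrel top 1515 [0.4429 0.2063 0.4706] [0.39  0.026 0.048] [0.491 0.336 1.164]
sat rect 206 ((463.3687744140625, 317.64013671875), (108.69619750976562, 107.12028503417969), 41.96431350708008)
stage 3180 ((555.1209106445312, 9.746337890625), (159.92684936523438, 214.8753662109375), 86.11941528320312)
boss 67 [0.6529 0.0484 0.0535]
boss 69 [ 0.6465 -0.0402  0.054 ]
scene cam [1.274 0.043 0.859] med depth err bench 0.0009
retainer 586 ((470.2143249511719, 13.515144348144531), (129.5132598876953, 61.39617919921875), 85.50444030761719) [0.4771 0.0141]
board sat 66.97609561752988 bench sat 57.43490304709141
lens depth 1061 ((825.0780029296875, 162.28240966796875), (124.77567291259766, 921.377197265625), 67.4342269897461)
barrel top 238 [0.5086 0.2975 0.0983] [0.431 0.043 0.04 ] [1.274 0.337 0.859]
sat rect 3 ((438.8082580566406, 334.2541198730469), (13.456244468688965, 3.828032970428467), 88.10848236083984)
stage 3445 ((556.1251831054688, 7.055580139160156), (160.49526977539062, 221.96229553222656), 85.86337280273438)
boss 107 [0.6549 0.0461 0.0539]
boss 102 [ 0.6501 -0.0437  0.0537]
[([0.4576, 0.0112, 0.0702], 0.93)]
[([0.4637, 0.0164, 0.0671], 0.73)]
```

View pics/crop4.png

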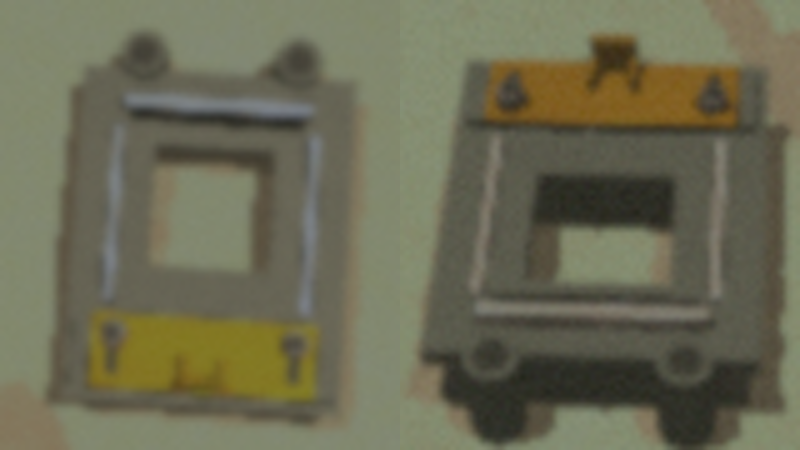

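The retainer moved back about 20 mm and is at its stop. Next is the lens.

```bash
python3 st.py
```

```text
6.8 [0.4749 0.2564 0.1653] jaw deg 22.754367308526124 F [-0.14  0.43  0.44] T [-0.04 -0.01 -0.01] w 0.9986960961382867 j6 -0.039 tooldir [-0.005 -0.003 -1.   ]
```

Request:
play_rows(
  motion=[
    [-1,[-0.005,0.02,0],-0.14],
    [-1,[-0.01,0.04,0],-0.28],
    [-1,[-0.015,0.056,0],-0.42],
    [-1,[-0.015,0.056,0],-0.56],
    [-1,[-0.015,0.056,0],-0.7],
  ],
)

```text
time: 7.3
tool_pos: [0.4613, 0.3107, 0.1661]
tool_rot: [0.698, 0.109, 0.699, -0.111]
contact_force: [0.2, -0.6, -0.2]
gripper_width: 1.002
```

Request:
play_rows(
  motion=[
    [-1,[0,0,0],-0.14],
    [-1,[0,0,0],-0.28],
    [-1,[0,0,0],-0.39],
    [-1,[0,0,0],-0.39],
    [-1,[0,0,0],-0.39],
  ],
)

```text
time: 7.8
tool_pos: [0.4618, 0.311, 0.1666]
tool_rot: [0.664, 0.24, 0.665, -0.241]
contact_force: [0.3, -0.0, 0.5]
gripper_width: 1.0
```

```bash
python3 st.py
```

```text
7.8 [0.4618 0.311  0.1666] jaw deg -39.81287009643814 F [ 0.31 -0.03  0.54] T [ 0.01 -0.02 -0.02] w 1.0002955600058216 j6 1.154 tooldir [-0.002 -0.001 -1.   ]
```

Request:
play_rows(
  motion=[
    [-1,[-0.0068,0.0062,-0.03],-0.038],
    [-1,[-0.0068,0.0062,-0.06],-0.038],
    [-1,[-0.0068,0.0062,-0.09],-0.038],
    [-1,[-0.0068,0.0062,-0.1],-0.038],
    [-1,[-0.0068,0.0062,-0.1],-0.038],
  ],
)

```text
time: 8.3
tool_pos: [0.4538, 0.3174, 0.0653]
tool_rot: [0.659, 0.252, 0.661, -0.255]
contact_force: [-0.4, 0.1, 1.2]
gripper_width: 0.999
```

```bash
python3 - <<'E'
import st
from h import *
a,_=grab('scene','s3')
cv2.imwrite('pics/crop5.png',cv2.resize(a[120:240,350:470],None,fx=5,fy=5,interpolation=2)[:,:,::-1])
E
```

```text
8.3 [0.4538 0.3174 0.0653] jaw deg -42.02113829375072 F [-0.39  0.05  1.22] T [-0.03  0.02 -0.02] w 0.9988303065804024 j6 1.209 tooldir [-0.004 -0.002 -1.   ]
```

View pics/crop5.png

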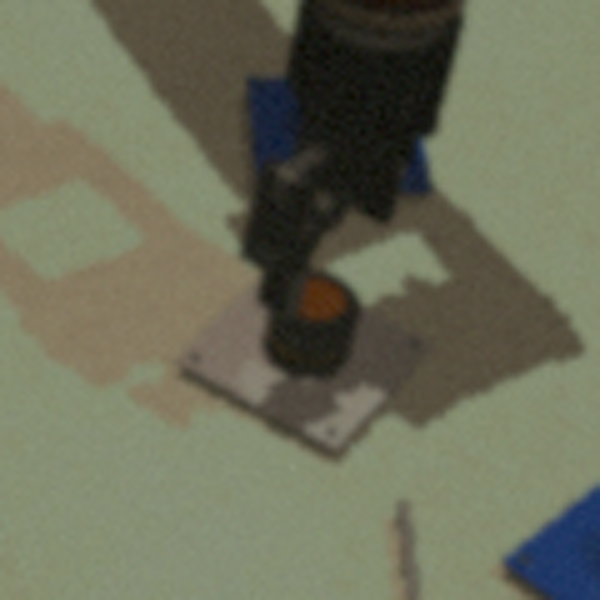

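The fingers straddle the barrel, seen at about (315,320) in the crop. I'll descend and close.

Request:
play_rows(
  motion=[
    [-1,[0,0,-0.025],0],
    [-1,[0,0,-0.042],0],
    [-1,[0,0,-0.047],0],
    [-1,[0,0,-0.047],0],
  ],
)

```text
time: 8.75
tool_pos: [0.4558, 0.3187, 0.0212]
tool_rot: [0.66, 0.254, 0.66, -0.253]
contact_force: [-0.6, 0.6, -0.7]
gripper_width: 0.999
```

Request:
play_rows(
  motion=[
    [0.2,[0,0,0],0],
    [1,[0,0,0],0],
    [1,[0,0,0],0],
    [1,[0,0,0],0],
    [1,[0,0,0],0],
  ],
)

```text
time: 9.25
tool_pos: [0.4564, 0.319, 0.022]
tool_rot: [0.661, 0.254, 0.659, -0.253]
contact_force: [1.0, -1.9, 6.1]
gripper_width: 0.523
```

```bash
python3 st.py
```

```text
9.25 [0.4564 0.319  0.022 ] jaw deg -42.046192339336834 F [ 0.99 -1.85  6.06] T [-0.16  0.    0.08] w 0.5230452905319803 j6 1.21 tooldir [ 0.003  0.001 -1.   ]
```

Request:
play_rows(
  motion=[
    [1,[0,0,0.01],0],
    [1,[0,0,0.03],0],
    [1,[0,0,0.06],0],
    [1,[0,0,0.09],0],
    [1,[0,0,0.09],0],
  ],
)

```text
time: 9.75
tool_pos: [0.4574, 0.3199, 0.1146]
tool_rot: [0.662, 0.256, 0.658, -0.252]
contact_force: [1.1, 0.4, -4.5]
gripper_width: 0.52
```

```bash
python3 - <<'E'
import st
from h import *
a,_=grab('scene','s4');b,_=grab('top','t4')
cv2.imwrite('pics/crop6.png',np.hstack([cv2.resize(a[100:220,350:470],None,fx=4,fy=4,interpolation=2),cv2.resize(b[180:300,170:250],None,fx=4,fy=4,interpolation=2)])[:,:,::-1])
E
```

```text
9.75 [0.4574 0.3199 0.1146] jaw deg -42.04907190557591 F [ 1.1   0.35 -4.46] T [ 0.09 -0.06  0.03] w 0.5196072458295437 j6 1.211 tooldir [ 0.007  0.004 -1.   ]
```

View pics/crop6.png

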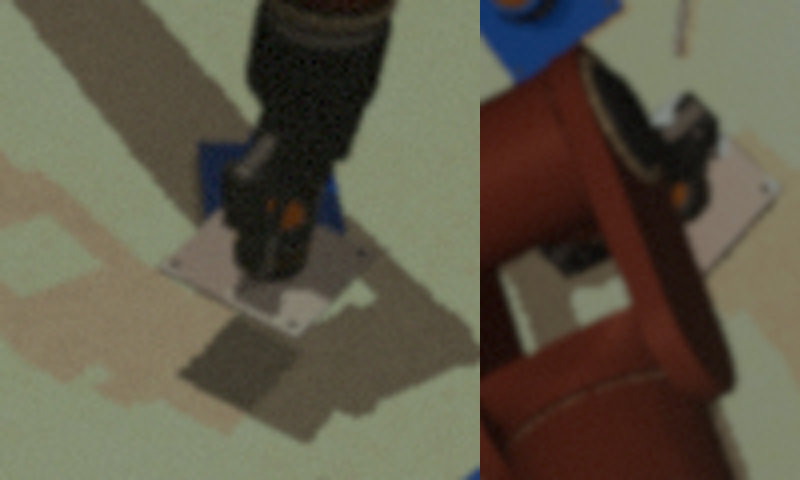

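Held. I'll raise it, turn it 0.668 rad and carry it above the seat.

Request:
play_rows(
  motion=[
    [1,[0,0,0.02],0],
    [1,[0.006,-0.02,0.04],0.06],
    [1,[0.016,-0.05,0.055],0.14],
    [1,[0.026,-0.082,0.055],0.22],
    [1,[0.036,-0.114,0.055],0.3],
  ],
)

```text
time: 10.35
tool_pos: [0.4899, 0.2032, 0.1626]
tool_rot: [0.69, 0.15, 0.692, -0.152]
contact_force: [-0.4, 0.9, -5.0]
gripper_width: 0.522
```

Request:
play_rows(
  motion=[
    [1,[0.01,-0.032,0],0.08],
    [1,[0.02,-0.064,0],0.16],
    [1,[0.03,-0.096,0],0.24],
    [1,[0.04,-0.128,0],0.32],
    [1,[0.05,-0.16,0],0.368],
  ],
)

```text
time: 10.85
tool_pos: [0.5393, 0.0433, 0.1615]
tool_rot: [0.705, 0.023, 0.709, -0.022]
contact_force: [0.1, 1.2, -4.5]
gripper_width: 0.517
```

Request:
play_rows(
  motion=[
    [1,[0.006,-0.019,0],0],
    [1,[0.01,-0.03,0],0],
    [1,[0.0128,-0.0371,0],0],
    [1,[0.0128,-0.0371,0],0],
    [1,[0.0128,-0.0371,0],0],
  ],
)

```text
time: 11.35
tool_pos: [0.5535, 0.0082, 0.1646]
tool_rot: [0.706, 0.023, 0.707, -0.023]
contact_force: [0.3, -0.5, -4.9]
gripper_width: 0.521
```

```bash
python3 - <<'E'
import st
from h import *
a,_=grab('scene','s5');b,_=grab('top','t5')
cv2.imwrite('pics/crop7.png',np.hstack([cv2.resize(a[120:260,240:340],None,fx=4,fy=4,interpolation=2),cv2.resize(b[130:270,290:380],None,fx=4,fy=4,interpolation=2)])[:,:,::-1])
E
```

```text
11.35 [0.5535 0.0082 0.1646] jaw deg -3.745653083944792 F [ 0.26 -0.5  -4.88] T [ 0.05 -0.01 -0.06] w 0.5211808874934126 j6 -0.055 tooldir [-0.001  0.001 -1.   ]
```

View pics/crop7.png

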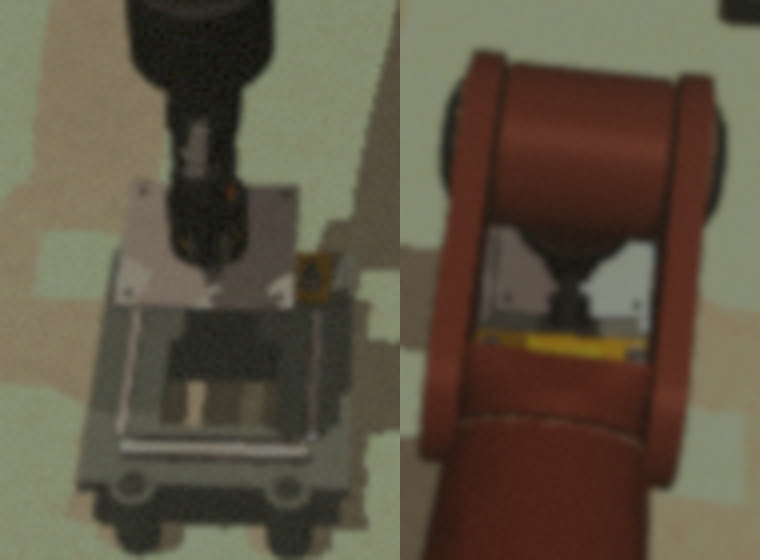

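The board looks square to the stage. I'll measure its position and yaw in the grip from depth.

```bash
python3 - <<'E'
from h import *
import st
z=np.load('pics/s5.npz');im,d=z['im'],z['d'];P=unp('scene',d)
tp=st.s['tool_pos']
zz=P[...,2];m=(np.hypot(P[...,0]-tp[0],P[...,1]-tp[1])<.085)&(abs(zz-(tp[2]-.008))<.006)
m=m.astype(np.uint8);n,l,s,_=cv2.connectedComponentsWithStats(m);m=l==1+np.argmax(s[1:,4])
# fit plane height
q=P[m];print(m.sum(),'z',np.median(q[:,2]))
A=np.c_[q[:,:2]-tp[:2],np.ones(len(q))];print('plane',np.linalg.lstsq(A,q[:,2],rcond=None)[0])
# use ray intersection with the plane for cleaner edges
K,R,t=cal('scene');C=-R.T@t;h=np.median(q[:,2])
v,u=np.nonzero(m);ray=np.c_[(u-K[0,2])/K[0,0],(v-K[1,2])/K[1,1],np.ones(len(u))]@R
Q=(C+ray*((h-C[2])/ray[:,2])[:,None])[:,:2]
print(cv2.minAreaRect((Q*1000).astype(np.float32)))
# robust edges: per-row extremes
for nm,sel in(('left',min),('right',max)):
    pts=np.array([Q[v==r][(np.argmin if sel is min else np.argmax)(u[v==r])] for r in range(v.min()+3,v.max()-2)])
    p=np.polyfit(pts[:,0],pts[:,1],1);print(nm,'slope deg',np.degrees(np.arctan(p[0])),'y at tool x',np.polyval(p,tp[0]))
for nm,f in(('near',np.argmax),('far',np.argmin)):
    pts=np.array([Q[u==c][f(v[u==c])] for c in range(u.min()+3,u.max()-2)])
    p=np.polyfit(pts[:,1],pts[:,0],1);r=pts[:,0]-np.polyval(p,pts[:,1]);k=abs(r)<.004;p=np.polyfit(pts[k,1],pts[k,0],1)
    print(nm,k.sum(),len(k),'yaw',-np.degrees(np.arctan(p[0])),'x at tool y',np.polyval(p,tp[1]))
E
```

```text
11.45 [0.5537 0.0084 0.1651] jaw deg -3.7100995939796975 F [ 1.42  0.47 -4.65] T [ 0.03 -0.04  0.05] w 0.5208898906551815 j6 -0.055 tooldir [-0.  0. -1.]
992 z 0.15674327260347043
plane [-0.00304956 -0.00158101  0.15672268]
((555.8292236328125, 4.296947479248047), (99.83940124511719, 102.52104187011719), 86.52143859863281)
left slope deg -3.4093423910185643 y at tool x -0.04450552890640613
right slope deg -3.445729273644327 y at tool x 0.05343371948183912
near 41 41 yaw -4.2424197904545435 x at tool y 0.6061065412970712
far 1 41 yaw 80.54843749353097 x at tool y 0.21533829531987414<stdin>:21: RankWarning: Polyfit may be poorly conditioned
```

```bash
python3 - <<'E'
from h import *
for c,f in(('scene','scene2'),('top','top2')):
    im=np.load(f'pics/{f}.npz')['im'];g=cv2.cvtColor(im,cv2.COLOR_RGB2GRAY).astype(float)
    K,R,t=cal(c);C=-R.T@t
    v,u=np.mgrid[:400,:640];ray=np.stack([(u-K[0,2])/K[0,0],(v-K[1,2])/K[1,1],np.ones_like(u)],-1)@R
    def pl(h):return (C+ray*((h-C[2])/ray[...,2])[...,None])
    Q=pl(.049)
    ax=np.array([.9979,-.0645]);ay=np.array([.0645,.9979]);D=Q[...,:2]-[.5612,.0085]
    X=D@ax;Y=D@ay
    for s in(1,-1):
        m=(abs(X)<.04)&(abs(Y*s-.056)<.009)
        xs,ys,w=X[m],Y[m],g[m]
        # weighted ridge line
        w=np.clip(w-np.percentile(w,60),0,None)
        p=np.polyfit(xs,ys,1,w=np.sqrt(w+1e-9));print(c,'rib',s,'mid y',p[1].round(4),'slope deg',np.degrees(p[0]).round(2))
    Q=pl(.055);D=Q[...,:2]-[.5612,.0085];X=D@ax;Y=D@ay
    m=(abs(Y)<.04)&(abs(X-.0595)<.012);w=g[m];w=np.clip(w-np.percentile(w,60),0,None)
    p=np.polyfit(Y[m],X[m],1,w=np.sqrt(w+1e-9));print(c,'fence x (59.5)',p[1].round(4),'deg',-np.degrees(p[0]).round(2))
E
```

```text
scene rib 1 mid y 0.0555 slope deg -0.77
scene rib -1 mid y -0.0587 slope deg -0.09
scene fence x (59.5) 0.0612 deg -0.45
top rib 1 mid y 0.0576 slope deg 0.55
top rib -1 mid y -0.0565 slope deg 0.03
top fence x (59.5) 0.0615 deg -0.13
```

Within the scene camera's own frame the board is about 2.7 mm low in y and about 2 mm low in x for my target. I'll correct that, descend to just above the ribs and look.

Request:
play_rows(
  motion=[
    [1,[0.002,0.0027,-0.025],0],
    [1,[0.002,0.0027,-0.05],0],
    [1,[0.002,0.0027,-0.075],0],
    [1,[0.002,0.0027,-0.09],0],
    [1,[0.002,0.0027,-0.09],0],
  ],
)

```text
time: 11.95
tool_pos: [0.5537, 0.0109, 0.0726]
tool_rot: [0.705, 0.023, 0.709, -0.023]
contact_force: [-1.4, 0.1, -5.3]
gripper_width: 0.52
```

```bash
python3 - <<'E'
import st
from h import *
a,_=grab('scene','s6');b,_=grab('top','t6')
cv2.imwrite('pics/crop8.png',np.hstack([cv2.resize(a[150:250,250:340],None,fx=5,fy=5,interpolation=2),cv2.resize(b[150:250,300:370],None,fx=5,fy=5,interpolation=2)])[:,:,::-1])
E
```

```text
11.95 [0.5537 0.0109 0.0726] jaw deg -3.738346919172549 F [-1.44  0.05 -5.33] T [ 0.01  0.01 -0.  ] w 0.5203509373687433 j6 -0.05 tooldir [-0.006  0.001 -1.   ]
```

View pics/crop8.png

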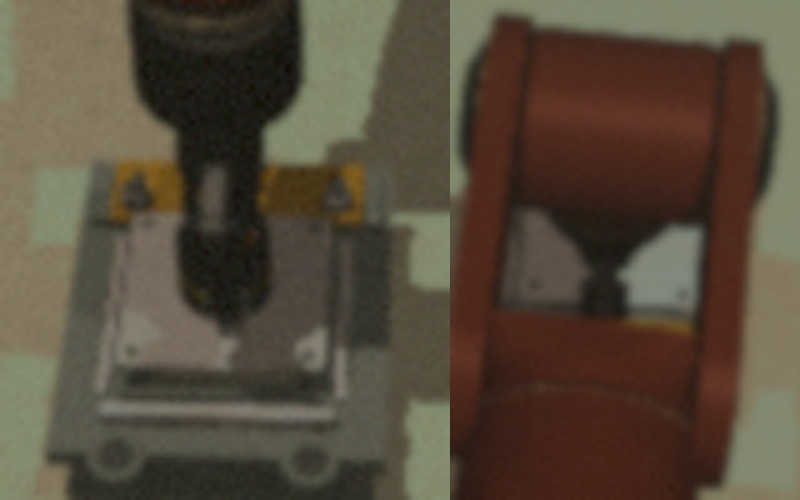

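The board sits between the ribs, which show at about x=105 and x=345 in the crop, with a gap to the fence. I'll lower it slowly.

Request:
play_rows(
  motion=[
    [1,[0,0,-0.004],0],
    [1,[0,0,-0.008],0],
    [1,[0,0,-0.011],0],
    [1,[0,0,-0.011],0],
  ],
)

```text
time: 12.45
tool_pos: [0.5557, 0.0101, 0.064]
tool_rot: [0.706, 0.023, 0.707, -0.023]
contact_force: [-0.1, 0.3, -4.4]
gripper_width: 0.526
```

Request:
play_rows(
  motion=[
    [1,[0,0,-0.0015],0],
    [1,[0,0,-0.003],0],
    [1,[0,0,-0.003],0],
  ],
)

```text
time: 12.75
tool_pos: [0.5558, 0.0101, 0.0611]
tool_rot: [0.707, 0.023, 0.707, -0.023]
contact_force: [-0.1, 0.5, -5.0]
gripper_width: 0.522
```

Request:
play_rows(
  motion=[
    [1,[0,0,-0.001],0],
    [1,[0,0,-0.002],0],
    [1,[0,0,-0.002],0],
  ],
)

```text
time: 13.05
tool_pos: [0.5559, 0.0101, 0.0592]
tool_rot: [0.707, 0.023, 0.707, -0.023]
contact_force: [-0.1, -0.0, -3.9]
gripper_width: 0.519
```

Request:
play_rows(
  motion=[
    [1,[0,0,-0.001],0],
    [1,[0,0,-0.001],0],
  ],
)

```text
time: 13.25
tool_pos: [0.5559, 0.0101, 0.0582]
tool_rot: [0.707, 0.023, 0.707, -0.023]
contact_force: [-0.0, 1.0, -4.9]
gripper_width: 0.52
```

Request:
play_rows(
  motion=[
    [1,[0,0,-0.001],0],
    [1,[0,0,-0.001],0],
  ],
)

```text
time: 13.45
tool_pos: [0.5559, 0.0101, 0.0572]
tool_rot: [0.707, 0.023, 0.707, -0.023]
contact_force: [-0.8, 0.1, -4.8]
gripper_width: 0.52
```

Request:
play_rows(
  motion=[
    [1,[0,0,-0.001],0],
    [1,[0,0,-0.001],0],
  ],
)

```text
time: 13.65
tool_pos: [0.5564, 0.0101, 0.057]
tool_rot: [0.707, 0.023, 0.706, -0.023]
contact_force: [-1.5, -0.3, -1.2]
gripper_width: 0.522
```

Request:
play_rows(
  motion=[
    [1,[0,0,-0.0005],0],
    [1,[0,0,-0.0005],0],
  ],
)

```text
time: 13.85
tool_pos: [0.5566, 0.0101, 0.057]
tool_rot: [0.707, 0.023, 0.706, -0.023]
contact_force: [-3.3, -0.4, 5.2]
gripper_width: 0.522
```

Contact came at TCP z = 0.057, as predicted for the board on the seat (on a rib it would be about 4 mm higher). I'll take some weight off and look.

Request:
play_rows(
  motion=[
    [1,[0,0,0.0005],0],
    [1,[0,0,0.0005],0],
  ],
)

```text
time: 14.05
tool_pos: [0.5566, 0.01, 0.057]
tool_rot: [0.707, 0.023, 0.706, -0.023]
contact_force: [-1.6, 0.1, 3.8]
gripper_width: 0.521
```

```bash
cat > seat.py <<'E'
import st,sys
from h import *
f=sys.argv[1]
im,d=grab('scene',f)
cv2.imwrite('pics/c'+f+'.png',cv2.resize(im[165:255,250:340],None,fx=6,fy=6,interpolation=2)[:,:,::-1])
P=unp('scene',d);ax=np.array([.9979,-.0645]);ay=np.array([.0645,.9979]);D=P[...,:2]-[.562,.0075];X=D@ax;Y=D@ay
m=(abs(X)<.045)&(abs(Y)<.045)&(np.hypot(X,Y)>.036)&(P[...,2]>.04)&(P[...,2]<.06)
q=np.c_[X[m],Y[m],np.ones(m.sum())];print('plane mm, slopes',np.linalg.lstsq(q,P[...,2][m],rcond=None)[0].round(4),m.sum())
E
python3 seat.py s7
```

```text
14.05 [0.5566 0.01   0.057 ] jaw deg -3.782252689500488 F [-1.62  0.15  3.78] T [0.04 0.2  0.04] w 0.5211469077428313 j6 -0.05 tooldir [ 0.001 -0.    -1.   ]
plane mm, slopes [-0.003  -0.0027  0.0492] 436
```

View pics/cs7.png

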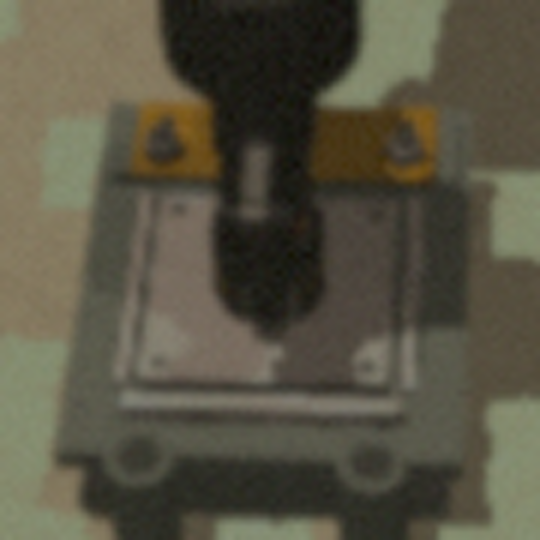

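The board is flat, with its top at 49.2 mm and both ribs clear of its edges. Now I push towards the seal in small steps.

Request:
play_rows(
  motion=[
    [1,[0.001,-0.0001,0],0],
    [1,[0.002,-0.0001,0],0],
    [1,[0.002,-0.0001,0],0],
  ],
)

```text
time: 14.4
tool_pos: [0.5585, 0.0099, 0.057]
tool_rot: [0.707, 0.023, 0.706, -0.023]
contact_force: [-2.8, -0.1, 4.6]
gripper_width: 0.522
```

Request:
play_rows(
  motion=[
    [1,[0.001,-0.0001,0],0],
    [1,[0.002,-0.0001,0],0],
    [1,[0.002,-0.0001,0],0],
  ],
)

```text
time: 14.7
tool_pos: [0.5604, 0.0098, 0.057]
tool_rot: [0.707, 0.023, 0.706, -0.023]
contact_force: [-2.1, -0.6, 4.9]
gripper_width: 0.523
```

Request:
play_rows(
  motion=[
    [1,[0.001,-0.0001,0],0],
    [1,[0.001,-0.0001,0],0],
  ],
)

```text
time: 14.9
tool_pos: [0.5614, 0.0097, 0.057]
tool_rot: [0.707, 0.023, 0.706, -0.023]
contact_force: [-1.9, 0.0, 4.1]
gripper_width: 0.517
```

Request:
play_rows(
  motion=[
    [1,[0.0005,0,0.0003],0],
    [1,[0.001,-0.0001,0.0003],0],
    [1,[0.001,-0.0001,0.0003],0],
  ],
)

```text
time: 15.2
tool_pos: [0.5621, 0.0097, 0.057]
tool_rot: [0.707, 0.023, 0.707, -0.023]
contact_force: [-4.1, 0.7, 5.4]
gripper_width: 0.523
```

Request:
play_rows(
  motion=[
    [1,[0.0005,0,0],0],
    [1,[0.001,-0.0001,0],0],
    [1,[0.001,-0.0001,0],0],
  ],
)

```text
time: 15.5
tool_pos: [0.5626, 0.0097, 0.057]
tool_rot: [0.706, 0.023, 0.707, -0.023]
contact_force: [-5.5, 1.3, 7.7]
gripper_width: 0.524
```

Request:
play_rows(
  motion=[
    [1,[0.0005,0,0],0],
    [1,[0.001,-0.0001,0],0],
    [1,[0.001,-0.0001,0],0],
  ],
)

```text
time: 15.8
tool_pos: [0.5631, 0.0097, 0.057]
tool_rot: [0.706, 0.023, 0.708, -0.023]
contact_force: [-8.6, 0.9, 9.0]
gripper_width: 0.518
```

Request:
play_rows(
  motion=[
    [1,[0.0003,0,0.0004],0],
    [1,[0.0005,0,0.0006],0],
    [1,[0.0005,0,0.0006],0],
  ],
)

```text
time: 16.1
tool_pos: [0.5631, 0.0097, 0.0571]
tool_rot: [0.705, 0.023, 0.708, -0.023]
contact_force: [-8.9, 0.2, 8.1]
gripper_width: 0.519
```

```bash
python3 - <<'E'
import st
from h import *
for i in range(3):
    cams.grab_frame('top');s=state();print(s['tool_pos'].round(5),s['contact_force'].round(2),s['ft_torque'].round(2))
E
```

```text
16.1 [0.5631 0.0097 0.0571] jaw deg -3.7911039205223087 F [-8.86  0.2   8.07] T [ 0.14  0.9  -0.1 ] w 0.5189871742868225 j6 -0.049 tooldir [-0.004  0.    -1.   ]
[0.56314 0.00965 0.0571 ] [-7.64  1.17  8.7 ] [ 0.02  0.89 -0.1 ]
[0.56311 0.0097  0.05708] [-7.59  0.17  7.66] [ 0.08  0.91 -0.02]
[0.5631  0.00968 0.05706] [-7.89 -0.53  8.09] [ 0.11  0.93 -0.08]
```

Request:
play_rows(
  motion=[
    [1,[0.0005,0,0.0003],0],
    [1,[0.001,-0.0001,0.0006],0],
    [1,[0.001,-0.0001,0.0006],0],
  ],
)

```text
time: 16.55
tool_pos: [0.5635, 0.0097, 0.0572]
tool_rot: [0.705, 0.024, 0.709, -0.023]
contact_force: [-8.7, 0.7, 5.8]
gripper_width: 0.523
```

```bash
cat > av.py <<'E'
from h import *
a=[]
for i in range(4):
    cams.grab_frame('top');s=state();a.append(np.r_[s['tool_pos'],s['contact_force'],s['ft_torque']])
print(s['time'],np.mean(a,0)[:3].round(5),np.mean(a,0)[3:].round(2))
E
python3 av.py;python3 seat.py s8
```

```text
16.75 [0.5635  0.00968 0.05718] [-9.32  1.04  6.48  0.13  1.02 -0.11]
16.75 [0.5635 0.0097 0.0572] jaw deg -3.7886175904040096 F [-8.92  1.43  6.5 ] T [ 0.17  1.02 -0.09] w 0.5203080276200008 j6 -0.049 tooldir [-0.005  0.001 -1.   ]
plane mm, slopes [-0.0056 -0.0003  0.0494] 445
```

View pics/cs8.png

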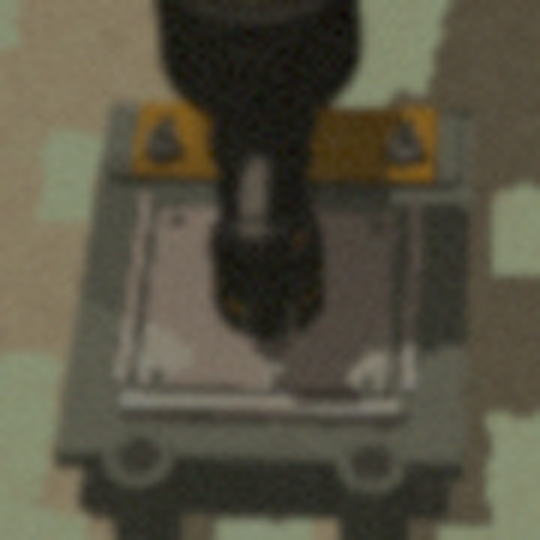

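Request:
play_rows(
  motion=[
    [1,[0.0005,0,0],0],
    [1,[0.001,-0.0001,0.0001],0],
    [1,[0.001,-0.0001,0.0001],0],
  ],
)

```text
time: 17.1
tool_pos: [0.564, 0.0096, 0.0573]
tool_rot: [0.704, 0.024, 0.709, -0.023]
contact_force: [-10.2, 1.6, 8.7]
gripper_width: 0.521
```

```bash
python3 av.py
```

```text
17.3 [0.56399 0.00962 0.05725] [-10.83   0.98   8.34   0.16   1.34  -0.09]
```

Request:
play_rows(
  motion=[
    [1,[0,0,0],0],
    [1,[0,0,0],0],
    [1,[0,0,0],0],
    [1,[0,0,0],0],
    [1,[0,0,0],0],
  ],
)

```text
time: 17.8
tool_pos: [0.564, 0.0096, 0.0572]
tool_rot: [0.704, 0.024, 0.709, -0.023]
contact_force: [-11.2, 0.7, 7.6]
gripper_width: 0.522
```

```bash
python3 av.py;python3 seat.py s9; python3 - <<'E'
from h import *
a,_=grab('scene','s10'); grab('top','t10')
E
```

```text
18.0 [0.56398 0.00962 0.05724] [-10.91   0.41   8.53   0.12   1.33  -0.1 ]
18.0 [0.564  0.0096 0.0572] jaw deg -3.7901242439534877 F [-10.83   0.25   8.21] T [ 0.15  1.37 -0.13] w 0.5185269188565046 j6 -0.049 tooldir [-0.007  0.001 -1.   ]
plane mm, slopes [-0.0044 -0.0014  0.0493] 433
```

View pics/s10.png

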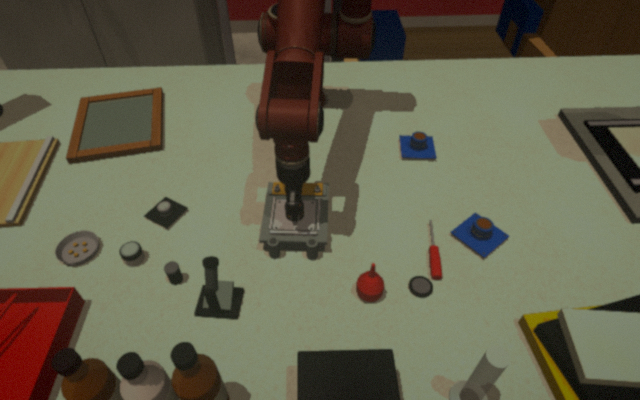

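View pics/cs9.png

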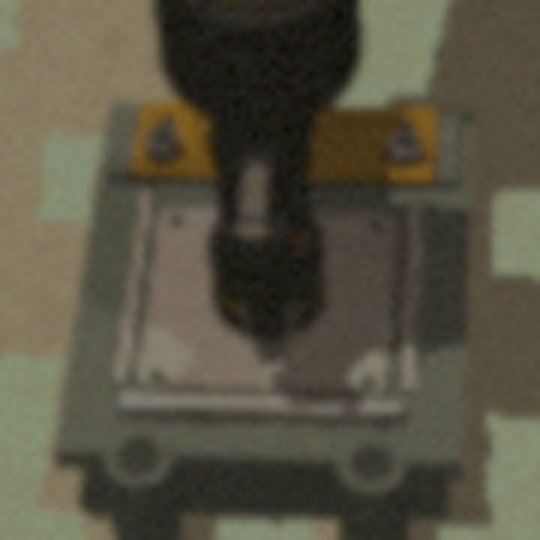

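The lens is flat between the ribs and against the seal, the push is steady at about 11 N, and the bystanders haven't moved. Handing in.

```bash
python3 -c "
from plant import workorder
print(workorder.job_done())"
```

```text
the job is handed in; nothing more can be done
None
```

I handed the job in with the lens seated and the arm still gripping it and pushing it against the seal, after about 18 s of robot time.

- **Retainer:** I pushed the brass tab back until it stalled and the force rose to about 14 N. The camera showed the plate had moved about 20 mm, which puts it at its stop.
- **Lens:** I gripped the bright aluminium-board lens by its barrel and left the two blue look-alikes alone. I turned it 38° and set it in the seat. The last depth check put the board's top at about 49 mm, with slopes under 0.5°, and both ribs were clear of its edges.
- **Push:** At the last check the wrist read 10.9 N towards the seal and stayed steady for about a second. It also read about 8 N of down force on the seat.
- **Other items:** By eye, the other things on the bench are where they were in the first picture.

**Where my checks disagreed:**
- **Force on the seal:** Allowing for friction, the force actually on the seal works out at about 8 N. The estimated 2.5 mm of seal compression suggests about 10 N.
- **Seal contact point:** The board met the seal about 2 mm later than the cameras predicted, which I put down to calibration.
- **Tool lean:** The tool leans about 0.4° under the push.

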